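# Sort the cabinet fittings into their sample trays

## Task

Sort the loose cabinet fittings on the workbench - two turned wooden feet, two folded hinges and a drawer pull - into the three trays, each into the tray whose ledge carries a sample of its kind. Set each one down on the floor of the tray's well, the same way up as it stands now, with none on top of another.

Things in the scene. Friction and masses are not known exactly. Their poses are not given: they have to be found in the camera images.
- foot_a_mid (a point): One of two identical turned dark-wood furniture feet, loose, standing on its wide end: a round base 42 mm in diameter and 10 mm high, then a straight round body 30 mm in diameter up to 46 mm. About 50 g. This point is its centre, 23 mm above its underside; z up.
- foot_b_mid (a point): The other of two identical turned dark-wood furniture feet, loose, standing on its wide end: a round base 42 mm in diameter and 10 mm high, then a straight round body 30 mm in diameter up to 46 mm. About 50 g. This point is its centre, 23 mm above its underside; z up.
- hinge_a_mid (a point): One of two identical folded steel butt hinges, loose, lying flat: 70 mm long (its x), 32 mm wide (its y), 10 mm thick, with the round knuckle (10 mm) along its +y edge, 9 mm at the folded leaves. About 110 g. This point is its centre, 5 mm above its underside; z up.
- hinge_b_mid (a point): The other of two identical folded steel butt hinges, loose, lying flat: 70 mm long (its x), 32 mm wide (its y), 10 mm thick, with the round knuckle (10 mm) along its +y edge, 9 mm at the folded leaves. About 110 g. This point is its centre, 5 mm above its underside; z up.
- pull_mid (a point): Black drawer pull, loose, on its two posts like a small bridge: bar 96 mm long (its x), 18 mm wide (its y) and 12 mm thick, top 34 mm above the underside; posts 16 by 20 mm, 22 mm high, centred 36 mm either side of the middle, open between them. About 70 g. This point is its centre, 17 mm above its underside, under the bar; z up.
- tray_feet: Fixed open plywood tray with a sample foot (top 58 mm up) on its ledge; otherwise like the other two. Well 110 mm (x) by 160 mm (y) inside, floor 6 mm above the bench, walls 20 mm high, 6 mm thick. On its +x side, from 61 to 119 mm from the origin, a solid ledge 12 mm high carries the fixed sample at x = 90 mm. Origin: centre of the well, at bench height; z up.
- tray_hinges: Fixed open plywood tray with a sample hinge (top 22 mm up) on its ledge; otherwise like the other two. Well 110 mm (x) by 160 mm (y) inside, floor 6 mm above the bench, walls 20 mm high, 6 mm thick. On its +x side, from 61 to 119 mm from the origin, a solid ledge 12 mm high carries the fixed sample at x = 90 mm. Origin: centre of the well, at bench height; z up.
- tray_pulls: Fixed open plywood tray with a sample pull (top 46 mm up) on its ledge; otherwise like the other two. Well 110 mm (x) by 160 mm (y) inside, floor 6 mm above the bench, walls 20 mm high, 6 mm thick. On its +x side, from 61 to 119 mm from the origin, a solid ledge 12 mm high carries the fixed sample at x = 90 mm. Origin: centre of the well, at bench height; z up.

How it is judged:
At the end, for the whole second after the job is handed in: Every fitting is in the well of the tray that carries a sample of its kind: its centre within the well, its underside within 5 mm of the well's floor, the same way up as at the start (within 0.15 rad), released and at rest (x of foot_a_mid in the frame of tray_feet between -0.052 and 0.052 m and y of foot_a_mid in the frame of tray_feet between -0.077 and 0.077 m and z of foot_a_mid in the frame of tray_feet between 0.024 and 0.034 m and angle between each of foot_a_mid, foot_b_mid, hinge_a_mid, hinge_b_mid, pull_mid's own z axis and vertical below 0.15 rad and linear speed of each of foot_a, foot_b, hinge_a, hinge_b, pull below 0.02 m/s and x of foot_b_mid in the frame of tray_feet between -0.052 and 0.052 m and y of foot_b_mid in the frame of tray_feet between -0.077 and 0.077 m and z of foot_b_mid in the frame of tray_feet between 0.024 and 0.034 m and x of hinge_a_mid in the frame of tray_hinges between -0.052 and 0.052 m and y of hinge_a_mid in the frame of tray_hinges between -0.077 and 0.077 m and z of hinge_a_mid in the frame of tray_hinges between 0.006 and 0.016 m and x of hinge_b_mid in the frame of tray_hinges between -0.052 and 0.052 m and y of hinge_b_mid in the frame of tray_hinges between -0.077 and 0.077 m and z of hinge_b_mid in the frame of tray_hinges between 0.006 and 0.016 m and x of pull_mid in the frame of tray_pulls between -0.052 and 0.052 m and y of pull_mid in the frame of tray_pulls between -0.077 and 0.077 m and z of pull_mid in the frame of tray_pulls between 0.018 and 0.028 m); the robot touches nothing.
It also fails if it takes over 118 s, if anything falls off the work surface, if the arm or the gripper's body presses on something with over 40 N, if the wrist force passes 120 N, or if a joint passes its speed limit or range.

## Robot

A 6-joint arm with a two-finger parallel gripper is mounted at the origin on the work surface. World frame = base frame: x ahead of the robot, y to its left, z up, the work surface at z = 0. Lengths are in m, angles in rad, forces in N, time in s.
With the tool pointing down it reaches from about 0.225 to 0.875 m from the base axis. Payload 3.4 kg.
Tool frame: the origin (TCP) lies on the mounting face of the last link; the fingertips stand 173 mm ahead of it and the grasp point (between the pads) lies arm.grasp_offset ahead of it (arm.grasp_offset is the distance from the TCP to the grasp point, in m); z points along the fingers, y is the line along which they close (so a half turn about z gives the same grasp; the last joint's range is limited). The gripper opens to 85 mm and grips with 20 to 120 N. Pads are 22 mm wide; open, the fingers measure 114 mm over their backs; the gripper's body (76 mm by 85 mm) begins 54 mm behind the grasp point. The pads swing forward as they close: fully open they stand 13 mm farther back than shut.
Start: joints at [-1.259, 0.276, 1.505, -0, 1.361, -0.121], TCP at [0.241, -0.522, 0.405] pointing down, gripper open.
Joint ranges: [-2.89, 2.89], [-0.75, 2.08], [0.22, 2.7], [-1.18, 4.32], [0.11, 2.71], [-2.7, 2.7]. Speed limits (rad/s): [2.57, 2.57, 3.14, 3.14, 3.14, 3.14].

## Interface

Orientations are given as a 3x3 rotation matrix whose columns are the frame's x, y, z axes.
In Python, from workcell import arm gives the robot as it stands.
- The arm moves only by the shell command python3 -m crank 'ROWS' [FORCE]. ROWS is JSON, one flat list of numbers, 5 for each row, row after row: the shift along the tool's x, y, z in units of 50 mm (1.0 is 50 mm), then the turn about the tool's z in degrees, then the finger opening in mm, from 0 to 85.4. In form: [dx, dy, dz, twist, jaw, dx, dy, dz, twist, jaw, ...]. A call has 1 to 5 rows; each row shifts and turns the commanded pose from where the row before left it, along the tool's axes as they then stand; what a row does not reach is not made up. A row lasts 1/10 s, in which the tool goes at most 50 mm and 8.59 degrees, less where a joint would pass 70% of its speed; a pose out of reach is approached as far as the arm can. A call is refused whole if a number of a shift passes 1 or a number of a turn 8.59, either way. A call with a gripper value outside its range is refused whole. The fingers move at their own pace and stop on an object; FORCE is the grip in N (left out, the last holds). Time passes only in rows, so rows that do not move let the fingers close. It gives the time, the measured TCP pose, the force, the opening and the grip force at its end, in the units of the state.
- arm.observe(): the state, without advancing time (a new reading comes with each control period).
- arm.read_camera(name): name is "scene" or "side" or "wrist"; returns the picture (480x640x3 uint8, red, green, blue); there is no depth.
- arm.get_calibration(name): a dict with "camera_matrix" (3x3 intrinsics, pixels), "eye" and "rotation" of the camera in the world; the wrist camera has in their place "hand_eye" (4x4, takes a point from camera to tool coordinates, whose origin is the TCP and whose axes are the flange's). Camera axes: x right, y up, looking along -z (the intrinsics and any distortion apply to the point x, -y, -z); pixel columns grow to the right and rows downward; lengths in m; the calibration is good to about 2 mm. A picture is of the moment at which its call begins: read the wrist's pose just before it. get_calibration takes no time and is no camera call.
- arm.finish_job(): hands the job in; it is judged then, once.
The state is a dict: "clock": time; "joint_positions": joint angles; "joint_velocities": joint speeds; "tau": joint torques, N m; "tcp_pos": TCP position; "eef_rot": TCP orientation; "contact_force": force on the tool from outside, world axes, zero at the start; "moment": the same for the moment, N m; "opening": finger opening in m; "finger_force": force on a finger pad.
Only numpy, scipy, OpenCV 4.12 (cv2) and the standard library are available. Lean on these libraries where they do the work, as an engineer would, in place of code of your own. Each camera call takes 0.05 s, during which the arm holds its last target. There are 200 camera calls.

## Working session

There is one attempt and no reset: what is moved stays moved. The work goes in short steps, Python scripts to look and compute and a shell command to move; the robot and the scene stay as the last step left them, time stands still between calls to the robot, and variables do not carry over. Pictures are saved under pics/ and viewed, at most 14 in all, crops included, and the job is handed in when it is done.

```bash
mkdir -p pics; ls; cat > h.py <<'E'
import numpy as np, cv2
from workcell import arm
def cam(name):
    c=arm.get_calibration(name); K=np.array(c["camera_matrix"])
    if name=="wrist":
        s=arm.observe(); T=np.eye(4); T[:3,:3]=s["eef_rot"]; T[:3,3]=s["tcp_pos"]
        M=T@np.array(c["hand_eye"]); return K,M[:3,3],M[:3,:3],c
    return K,np.array(c["eye"]),np.array(c["rotation"]),c
def ray(C,u,v):
    K,e,R,_=C; d=np.linalg.inv(K)@[u,v,1.]; d=R@(d*[1,-1,-1]); return e,d/np.linalg.norm(d)
def onz(C,u,v,z):
    e,d=ray(C,u,v); return e+d*(z-e[2])/d[2]
def proj(C,p):
    K,e,R,_=C; q=R.T@(np.array(p)-e); q=q*[1,-1,-1]; w=K@q; return w[:2]/w[2]
def cross(r1,r2):
    (a,d),(b,f)=r1,r2; t=np.linalg.lstsq(np.c_[d,-f],b-a,rcond=None)[0]
    p,q=a+t[0]*d,b+t[1]*f; return (p+q)/2,np.linalg.norm(p-q)
def shot(name,fn):
    C=cam(name); im=np.array(arm.read_camera(name)); cv2.imwrite("pics/"+fn,im[:,:,::-1]); return C,im
E
python3 - <<'E'
from h import *
s=arm.observe();print(s["tcp_pos"],s["eef_rot"],arm.grasp_offset)
for n in("scene","side","wrist"):
    C,im=shot(n,n+"0.png");print(n,C[1].round(3),C[2].round(3),C[0].round(1),[k for k in C[3]])
E
```

```text
pics
[ 0.24108425 -0.52177965  0.40382121] [[ 9.07812910e-01  4.19375017e-01 -5.62521662e-04]
 [ 4.19375321e-01 -9.07811143e-01  1.80812326e-03]
 [ 2.47618288e-04 -1.87734534e-03 -9.99998207e-01]] 0.1547
scene [0.858 0.463 0.719] [[-0.791 -0.47   0.39 ]
 [ 0.611 -0.598  0.519]
 [-0.011  0.649  0.761]] [[450.    0.  307. ]
 [  0.  450.  232.7]
 [  0.    0.    1. ]] ['camera_matrix', 'eye', 'rotation']
side [0.089 0.618 0.872] [[-0.835  0.4   -0.378]
 [-0.55  -0.625  0.553]
 [-0.015  0.67   0.742]] [[561.6   0.  322.2]
 [  0.  561.6 238.2]
 [  0.    0.    1. ]] ['camera_matrix', 'eye', 'rotation']
wrist [ 0.315 -0.487  0.373] [[ 0.42   0.86   0.289]
 [-0.908  0.398  0.133]
 [-0.    -0.319  0.948]] [[351.6   0.  311.8]
 [  0.  351.6 240.9]
 [  0.    0.    1. ]] ['camera_matrix', 'hand_eye']
```

View pics/scene0.png

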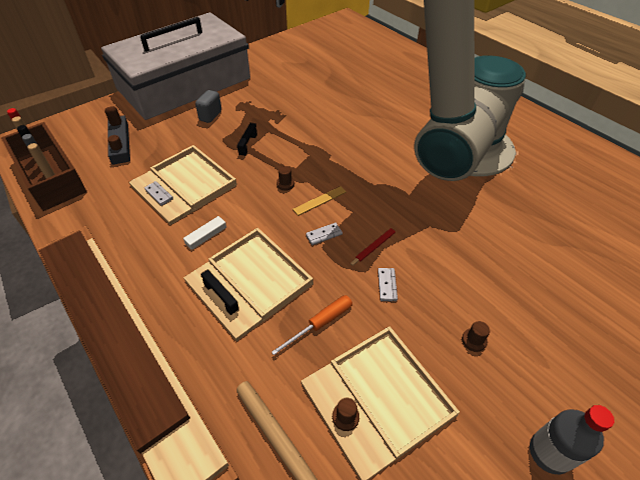

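View pics/side0.png

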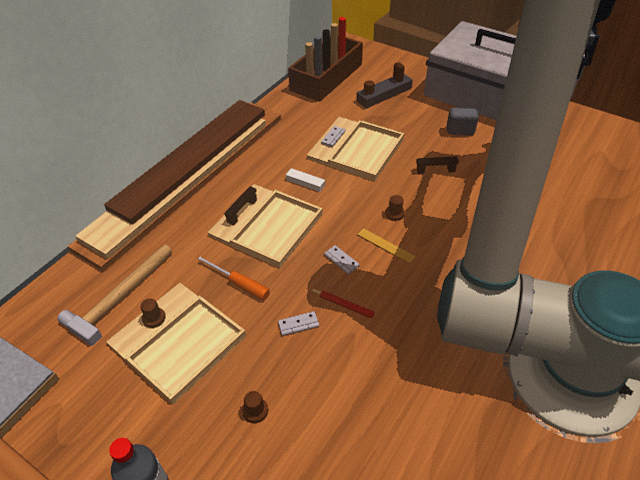

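```bash
python3 - <<'E'
import cv2,numpy as np
S=cv2.imread("pics/scene0.png");D=cv2.imread("pics/side0.png")
def t(I,cx,cy,w=66,h=50,k=4):
    x,y=cx-w//2,cy-h//2; o=cv2.resize(I[y:y+h,x:x+w],None,fx=k,fy=k,interpolation=cv2.INTER_CUBIC)
    for i in range(0,w,10): cv2.line(o,(i*k,0),(i*k,6 if (x+i)%50 else 14),(255,255,0),1)
    cv2.putText(o,f"{x},{y}",(2,h*k-4),0,.45,(0,255,0),1); return cv2.copyMakeBorder(o,0,0,0,2,0,value=(255,255,255))
s=[(285,179),(476,336),(323,233),(388,284),(247,138)]
d=[(395,207),(253,406),(341,259),(299,323),(437,164)]
a=[t(S,*p) for p in s]; b=[t(D,*p) for p in d]
def grid(l): return np.vstack([np.hstack(l[:3]),np.hstack(l[3:6])])
z=np.zeros_like(a[0])
m=np.vstack([np.hstack(a[:3]),np.hstack([a[3],a[4],b[4]])]); cv2.imwrite("pics/m1.png",m)
m=np.vstack([np.hstack(b[:3]),np.hstack([b[3],z,z])]); cv2.imwrite("pics/m2.png",m); print(m.shape)
E
```

```text
(400, 798, 3)
```

View pics/m1.png

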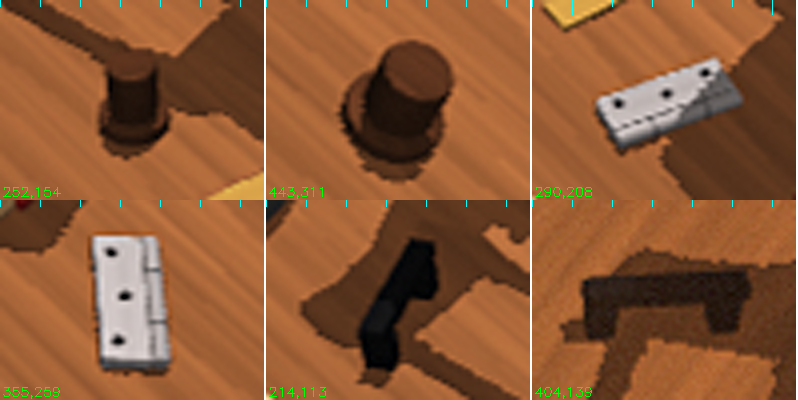

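View pics/m2.png

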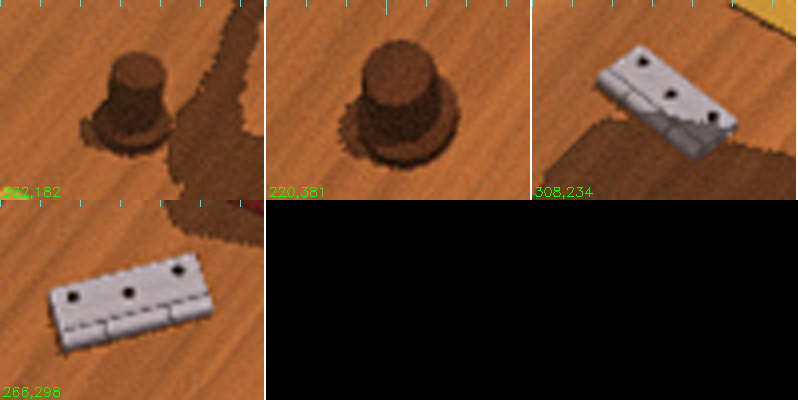

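```bash
cat > tri.py <<'E'
from h import *
S,D=cam("scene"),cam("side")
P={"foot1":[(285,170.2,396.5,200)],"foot2":[(480.5,328,253.5,399)],
"hinge1":[(311.5,233.8,335.5,249.5),(323.5,231.5,342.5,257.5),(333.3,226,353,263.3)],
"hinge2":[(382.8,272,310.5,315.8),(386,283,298,321.2),(384.5,294,284,322.2)],
"pull":[(253.3,123.3,457.8,158.3),(241.8,144.3,417.3,160.3)],
"tf":[(390,330,243,332),(458,412,172,397),(365,475,108,343),(302,380,180,285)],
"tp":[(258,230,322,208),(313,283,276,262),(237,336,209,232),(185,282,255,187)],
"th":[(193,147,404,132),(236,182,374,177),(175,221,307,155),(130,185,344,118)]}
for k,l in P.items():
    for a,b,c,d in l:
        p,e=cross(ray(S,a,b),ray(D,c,d)); print(k,(1000*p).round(0),round(1000*e,1), 1000*np.linalg.norm(p[:2]).round(3))
E
python3 tri.py
```

```text
foot1 [ 438. -174.   44.] 0.1 472.0
foot2 [413. 346.  45.] 0.2 539.0
hinge1 [488. -14.   9.] 0.0 489.0
hinge1 [465.  -3.   9.] 0.1 465.0
hinge1 [440.  -2.   9.] 0.4 440.0
hinge2 [440. 147.   9.] 0.0 464.0
hinge2 [453. 169.   9.] 0.0 484.0
hinge2 [473. 186.  10.] 0.2 508.0
pull [ 390. -380.   32.] 1.8 545.0
pull [ 462. -318.   39.] 0.2 561.0
tf [520. 246.  16.] 1.7 575.0
tf [538. 409.  19.] 3.6 676.0
tf [707. 390.  14.] 4.8 808.0
tf [693. 223.   9.] 3.1 728.0
tp [572. -89.  16.] 5.6 579.0
tp [565.  87.  18.] 4.6 572.0
tp [735.  92.  13.] 0.7 740.0
tp [750. -80.  -3.] 4.7 754.0
th [ 547. -417.   16.] 7.8 688.0
th [ 530. -242.   12.] 1.5 583.0
th [ 697. -215.   20.] 5.0 730.0
th [ 721. -418.  -11.] 8.9 833.0
```

View pics/wrist0.png

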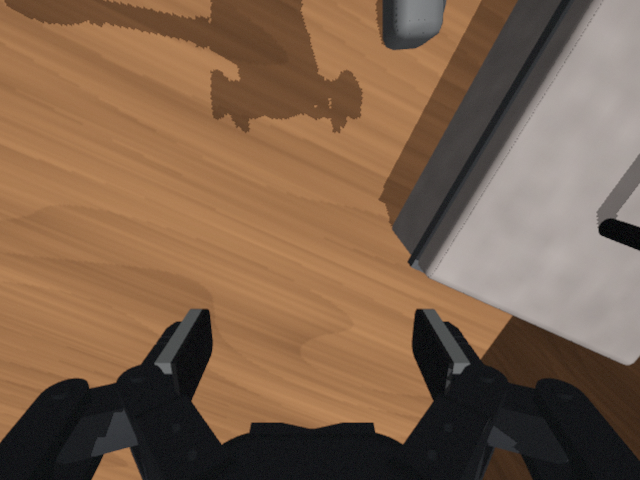

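```bash
cat > plan.py <<'E'
# usage: plan.py x y z(tcp) yaw_deg  -> total shifts in units (50mm) along current tool axes, twist deg
import sys; from h import *
s=arm.observe(); R=np.array(s["eef_rot"]); x,y,z,w=map(float,sys.argv[1:5])
d=R.T@(np.array([x,y,z])-s["tcp_pos"])/.05
yaw=np.degrees(np.arctan2(R[1,0],R[0,0])); t=(yaw-w+90)%180-90
q=np.degrees(s["joint_positions"][5])
print("t",round(s["clock"],1),"tcp",np.round(s["tcp_pos"],4),"yaw",yaw.round(1),"q6",q.round(),"F",np.round(s["contact_force"],1),"op",round(s["opening"],4))
print("shift",d.round(3),"twist",round(t,1),"or other way",round(t-np.sign(t)*180,1))
E
python3 plan.py .426 -.349 .35 40.7
```

```text
t 0.1 tcp [ 0.2411 -0.5218  0.404 ] yaw 24.8 q6 -7.0 F [-0.1 -0.8 -0.7] op 0.0856
shift [ 4.806 -1.585  1.083] twist -15.9 or other way 164.1
```

```bash
python3 -m crank '[0.8,-0.26,0.18,0,85,0.8,-0.26,0.18,0,85,0.8,-0.26,0.18,0,85,0.8,-0.26,0.18,0,85,0.8,-0.26,0.18,0,85]' 40
python3 -m crank '[0.8,-0.28,0.18,0,85,0,0,0,-8,85,0,0,0,-7.9,85,0,0,0,0,85]'
python3 - <<'E'
from h import *
C,im=shot("wrist","w1.png")
for p in [(.39,-.38,.034),(.462,-.318,.034)]: print(proj(C,p))
E
python3 plan.py .426 -.349 .35 40.7
```

```text
clock: 0.65
tcp_pos: [0.3963, -0.3778, 0.3592]
eef_rot: [[0.908, 0.419, -0.0], [0.419, -0.908, 0.0], [-0.0, -0.0, -1.0]]
contact_force: [0.3, -0.3, 1.0]
opening: 0.0849
finger_force: 0.0
clock: 1.05
tcp_pos: [0.4262, -0.3491, 0.3503]
eef_rot: [[0.758, 0.653, -0.001], [0.653, -0.758, 0.0], [-0.0, -0.001, -1.0]]
contact_force: [1.3, -0.1, 0.1]
opening: 0.0851
finger_force: 0.0
[312.14048902 276.34291989]
[312.23069264 167.7325375 ]
t 1.1 tcp [ 0.426  -0.3494  0.3504] yaw 40.6 q6 3.0 F [-0.4 -0.3  0.4] op 0.085
shift [ 0.005 -0.006  0.009] twist -0.1 or other way 179.9
```

View pics/w1.png

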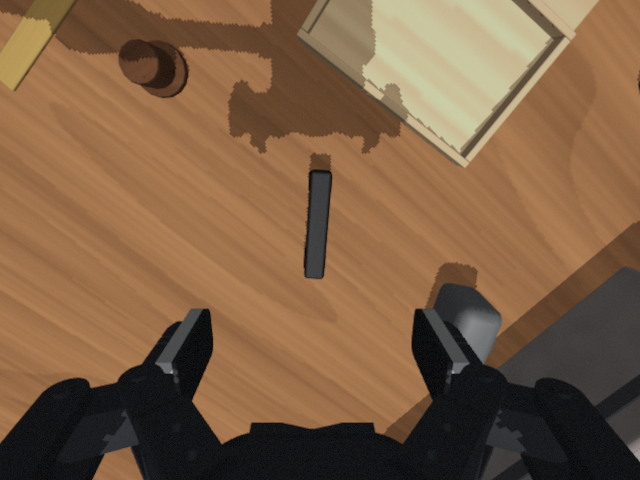

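The wrist view shows the pull's bar running from (320,172) to (315,277). Foot1's top is at (148,62), and the near rim corners of the hinge tray are at (299,36) and (465,166).

```bash
python3 - <<'E'
from h import *
C=cam("wrist")
a=onz(C,320,171.5,.034);b=onz(C,315,277,.034);print(a,b,(a+b)/2,np.linalg.norm(a-b),np.degrees(np.arctan2(*(a-b)[1::-1])))
print("rim",onz(C,299,36,.02),onz(C,465,166,.02),onz(C,575,38,.02))
E
python3 plan.py .426 -.349 .183 40.7
```

```text
[ 0.46371574 -0.32518063  0.034     ] [ 0.39086778 -0.38263418  0.034     ] [ 0.42729176 -0.35390741  0.034     ] 0.09277788769030447 38.26205208188337
rim [ 0.52832996 -0.24850173  0.02      ] [ 0.54515001 -0.41606515  0.02      ] [ 0.66256866 -0.4072296   0.02      ]
t 1.1 tcp [ 0.426  -0.3494  0.3504] yaw 40.6 q6 3.0 F [-0.4 -0.3  0.4] op 0.085
shift [ 0.005 -0.005  3.349] twist -0.1 or other way 179.9
```

```bash
python3 plan.py .427 -.353 .183 38.7; python3 -m crank '[0.0,0.08,0.7,2,60,0,0,0.7,0,60,0,0,0.7,0,60,0,0,0.7,0,60,0,0,0.55,0,60]' 40
python3 plan.py .427 -.353 .183 38.7
python3 -m crank '[0,0,0,0,60,0,0,0,0,5,0,0,0,0,5,0,0,0,0,5,0,0,0,0,5]' 40
```

```text
t 1.1 tcp [ 0.426  -0.3494  0.3504] yaw 40.6 q6 3.0 F [-0.4 -0.3  0.4] op 0.085
shift [-0.031  0.069  3.349] twist 1.9 or other way -178.1
clock: 1.6
tcp_pos: [0.4278, -0.3527, 0.1814]
eef_rot: [[0.783, 0.622, -0.001], [0.622, -0.783, 0.001], [-0.0, -0.002, -1.0]]
contact_force: [0.7, -0.5, 1.2]
opening: 0.0603
finger_force: 0.0
t 1.6 tcp [ 0.4278 -0.3527  0.1814] yaw 38.5 q6 5.0 F [ 0.7 -0.5  1.2] op 0.0603
shift [-0.016 -0.005 -0.033] twist -0.2 or other way 179.8
clock: 2.1
tcp_pos: [0.429, -0.3533, 0.1849]
eef_rot: [[0.781, 0.625, 0.002], [0.625, -0.781, -0.003], [0.0, 0.004, -1.0]]
contact_force: [-0.6, -0.5, 4.3]
opening: 0.0173
finger_force: 41.6
```

```bash
python3 -m crank '[0,0,-0.8,0,5,0,0,-0.8,0,5,0,0,-0.5,0,5,0,0,0,0,5]' 40
python3 plan.py .629 .0015 .29 92.3
```

```text
clock: 2.5
tcp_pos: [0.4295, -0.3536, 0.293]
eef_rot: [[0.781, 0.625, 0.007], [0.625, -0.78, -0.007], [0.001, 0.01, -1.0]]
contact_force: [-0.4, -0.7, -0.4]
opening: 0.0171
finger_force: 41.1
t 2.5 tcp [ 0.4295 -0.3536  0.293 ] yaw 38.7 q6 5.0 F [-0.4 -0.7 -0.4] op 0.0171
shift [ 7.553 -3.05   0.036] twist -53.6 or other way 126.4
```

```bash
python3 -m crank '[0.755,-0.305,0,0,5,0.755,-0.305,0,0,5,0.755,-0.305,0,0,5,0.755,-0.305,0,0,5,0.755,-0.305,0,0,5]' >/dev/null
python3 -m crank '[0.755,-0.305,0,0,5,0.755,-0.305,0,0,5,0.755,-0.305,0,0,5,0.755,-0.305,0,0,5,0.755,-0.305,0,0,5]' >/dev/null
python3 -m crank '[0,0,0,-7.7,5,0,0,0,-7.7,5,0,0,0,-7.7,5,0,0,0,-7.6,5,0,0,0,-7.6,5]' >/dev/null
python3 -m crank '[0,0,0,-7.6,5,0,0,0,-7.7,5,0,0,0,0,5]'
python3 plan.py .629 .0015 .191 92.3
python3 - <<'E'
from h import *
shot("wrist","w2.png")
E
```

```text
clock: 4.3
tcp_pos: [0.6273, 0.0025, 0.2872]
eef_rot: [[-0.04, 0.999, -0.002], [0.999, 0.04, 0.0], [0.0, -0.002, -1.0]]
contact_force: [-0.1, -0.4, -0.6]
opening: 0.0174
finger_force: 41.1
t 4.3 tcp [0.6273 0.0025 0.2872] yaw 92.3 q6 -8.0 F [-0.1 -0.4 -0.6] op 0.0174
shift [-0.021  0.036  1.925] twist -0.0 or other way 180.0
```

View pics/w2.png

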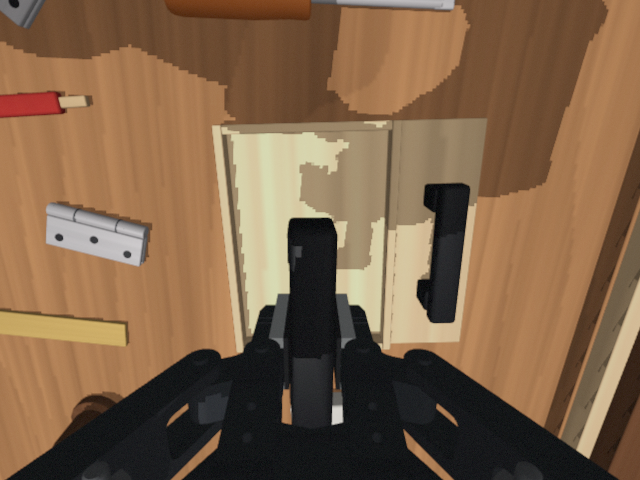

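The pull hangs over its own tray. The rim corners are at (215,127), (391,123), (237,349) and (388,348), and hinge1 is at about (97,234).

```bash
python3 - <<'E'
from h import *
C=cam("wrist")
for p in [(215,127),(391,123),(237,349),(388,348)]: print(onz(C,*p,.02).round(4))
print("h1",[onz(C,*p,.009).round(4)[:2] for p in [(48,203),(149,228),(141,264),(47,243)]])
E
```

```text
[0.5616 0.0795 0.02  ]
[0.674  0.0862 0.02  ]
[ 0.5706 -0.0877  0.02  ]
[ 0.6901 -0.0822  0.02  ]
h1 [array([0.4362, 0.0227]), array([0.5067, 0.0067]), array([ 0.4974, -0.0223]), array([ 0.4294, -0.0079])]
```

```bash
python3 -m crank '[-0.05,-0.03,0.5,0,5,0,0,0.5,0,5,0,0,0.5,0,5,0,0,0.3,0,5,0,0,0.1,0,5]'
python3 -m crank '[0,0,0,0,5]'
```

```text
clock: 4.85
tcp_pos: [0.6253, -0.0001, 0.1909]
eef_rot: [[-0.038, 0.999, -0.005], [0.999, 0.038, 0.0], [0.001, -0.005, -1.0]]
contact_force: [-6.3, 0.7, 17.9]
opening: 0.0173
finger_force: 43.9
clock: 4.95
tcp_pos: [0.6261, -0.0002, 0.1926]
eef_rot: [[-0.038, 0.999, -0.002], [0.999, 0.038, 0.0], [0.0, -0.002, -1.0]]
contact_force: [0.9, -1.4, -0.3]
opening: 0.0172
finger_force: 41.1
```

```bash
python3 -m crank '[0,0,0.02,0,5,0,0,0,0,5]'; python3 -m crank '[0,0,0,0,38,0,0,0,0,38,0,0,0,0,38]'; python3 -m crank '[0,0,-0.5,0,38,0,0,-0.8,0,38,0,0,-0.8,0,60,0,0,-0.8,0,85,0,0,0,0,85]'
python3 - <<'E'
from h import *
shot("scene","s3.png")
E
python3 plan.py .467 0 .29 -12.5
```

```text
clock: 5.15
tcp_pos: [0.6268, -0.0002, 0.193]
eef_rot: [[-0.039, 0.999, 0.002], [0.999, 0.039, -0.0], [-0.0, 0.002, -1.0]]
contact_force: [0.2, 0.3, -1.1]
opening: 0.0179
finger_force: 41.1
clock: 5.45
tcp_pos: [0.6265, -0.0002, 0.1926]
eef_rot: [[-0.04, 0.999, 0.001], [0.999, 0.04, -0.0], [-0.0, 0.001, -1.0]]
contact_force: [0.5, 0.1, 0.1]
opening: 0.0378
finger_force: 0.0
clock: 5.95
tcp_pos: [0.6281, -0.0003, 0.3441]
eef_rot: [[-0.04, 0.999, 0.013], [0.999, 0.04, -0.002], [-0.002, 0.013, -1.0]]
contact_force: [1.1, 0.3, 0.3]
opening: 0.0793
finger_force: 0.0
t 6.0 tcp [ 6.272e-01 -2.000e-04  3.410e-01] yaw 92.3 q6 -9.0 F [-0.4 -0.4 -0.3] op 0.0845
shift [ 0.135 -3.209  0.995] twist -75.2 or other way 104.8
```

```bash
python3 -m crank '[0.027,-0.64,0.2,0,60,0.027,-0.64,0.2,0,60,0.027,-0.64,0.2,0,60,0.027,-0.64,0.2,0,60,0.027,-0.65,0.2,0,60]' >/dev/null
python3 -m crank '[0,0,0,8.1,60,0,0,0,8.1,60,0,0,0,8.1,60,0,0,0,8.1,60,0,0,0,8.1,60]' >/dev/null
python3 -m crank '[0,0,0,8.1,60,0,0,0,8.1,60,0,0,0,8.1,60,0,0,0,8.1,60,0,0,0,8.1,60]' >/dev/null
python3 -m crank '[0,0,0,8.1,60,0,0,0,8.1,60,0,0,0,7.6,60,0,0,0,0,60]'
python3 plan.py .467 0 .175 -12.5
python3 - <<'E'
from h import *
C,im=shot("wrist","w3.png")
g=cv2.cvtColor(im,cv2.COLOR_RGB2HSV); 
u,v=proj(C,(.467,0,.009)); print(u,v)
m=((g[:,:,1]<60)&(g[:,:,2]>50)).astype(np.uint8)*255
m=cv2.morphologyEx(m,cv2.MORPH_OPEN,np.ones((3,3))); cs,_=cv2.findContours(m,0,2)
for c in cs:
    if cv2.contourArea(c)>800:
        b=cv2.boxPoints(cv2.minAreaRect(c)); w=np.array([onz(C,*p,.008) for p in b])
        print(cv2.contourArea(c),b.mean(0),w.mean(0).round(4),np.round([np.linalg.norm(w[0]-w[1]),np.linalg.norm(w[1]-w[2])],4),[np.degrees(np.arctan2(*(w[i+1]-w[i])[1::-1])).round(1) for i in(0,1)])
E
```

```text
clock: 7.9
tcp_pos: [0.4651, 0.0002, 0.2861]
eef_rot: [[0.976, -0.216, -0.002], [-0.216, -0.976, 0.0], [-0.002, 0.0, -1.0]]
contact_force: [-0.2, 0.2, 0.1]
opening: 0.0599
finger_force: 0.0
t 7.9 tcp [4.651e-01 2.000e-04 2.861e-01] yaw -12.5 q6 94.0 F [-0.2  0.2  0.1] op 0.0599
shift [ 0.043 -0.005  2.222] twist 0.0 or other way -180.0
311.33379023444775 235.951247151185
3551.5 [105.417175 296.79883 ] [0.452  0.1681 0.008 ] [0.0355 0.0704] [np.float64(-43.8), np.float64(-129.0)]
3809.0 [314. 235.] [ 0.4654 -0.0017  0.008 ] [0.0311 0.0714] [np.float64(-102.5), np.float64(168.8)]
2252.5 [309.6858   64.08056] [ 0.5786 -0.0224  0.008 ] [0.1166 0.009 ] [np.float64(-86.5), np.float64(-168.6)]
6559.5 [299.38242  24.52941] [ 0.6012 -0.0212  0.008 ] [0.1165 0.0255] [np.float64(-90.4), np.float64(-172.4)]
```

View pics/w3.png

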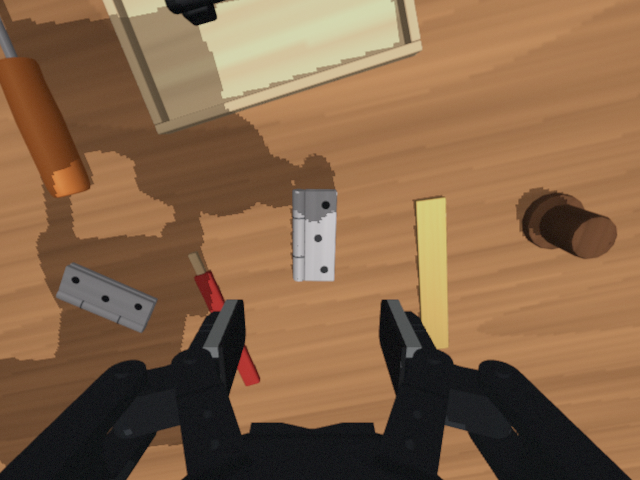

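```bash
python3 -m crank '[0.01,0.03,0.6,0,55,0,0,0.6,0,55,0,0,0.6,0,55,0,0,0.3,0,55,0,0,0.12,0,55]'
python3 -m crank '[0,0,0,0,55,0,0,0,0,5,0,0,0,0,5,0,0,0,0,5,0,0,0,0,5]' 50
python3 -m crank '[0,0,-0.8,0,5,0,0,-0.8,0,5,0,0,-0.8,0,5,0,0,0,0,5]'
python3 plan.py .601 -.291 .29 5.7
```

```text
clock: 8.45
tcp_pos: [0.4649, -0.0013, 0.1742]
eef_rot: [[0.977, -0.214, -0.004], [-0.214, -0.977, 0.001], [-0.004, 0.0, -1.0]]
contact_force: [0.3, -0.2, 0.3]
opening: 0.055
finger_force: 0.0
clock: 8.95
tcp_pos: [0.4664, -0.0016, 0.1774]
eef_rot: [[0.976, -0.216, 0.003], [-0.216, -0.976, -0.001], [0.003, 0.0, -1.0]]
contact_force: [-0.6, -1.4, 6.8]
opening: 0.0298
finger_force: 49.4
clock: 9.35
tcp_pos: [0.4679, -0.0016, 0.3016]
eef_rot: [[0.976, -0.216, 0.013], [-0.216, -0.976, -0.002], [0.013, -0.001, -1.0]]
contact_force: [0.9, 0.3, -1.4]
opening: 0.0298
finger_force: 50.3
t 9.3 tcp [ 0.4679 -0.0016  0.3016] yaw -12.5 q6 94.0 F [ 0.9  0.3 -1.4] op 0.0298
shift [3.846 5.076 0.276] twist -18.2 or other way 161.8
```

```bash
python3 -m crank '[0.465,0.63,0,0,5,0.465,0.63,0,0,5,0.465,0.63,0,0,5,0.465,0.63,0,0,5,0.465,0.63,0,0,5]' >/dev/null
python3 -m crank '[0.465,0.63,0,0,5,0.465,0.63,0,0,5,0.465,0.63,0,0,5,0,0,0,-8.5,5,0,0,0,-8.5,5]' >/dev/null
python3 -m crank '[0,0,0,-1.2,5,0,0,0,0,5,0,0,0,0,5]'
python3 plan.py .594 -.291 .184 5.7
python3 - <<'E'
from h import *
shot("wrist","w4.png")
E
```

```text
clock: 10.65
tcp_pos: [0.5928, -0.2873, 0.2958]
eef_rot: [[0.995, 0.098, -0.0], [0.098, -0.995, 0.0], [-0.0, -0.0, -1.0]]
contact_force: [0.3, -0.4, -0.5]
opening: 0.0295
finger_force: 50.3
t 10.7 tcp [ 0.5928 -0.2873  0.2958] yaw 5.6 q6 52.0 F [ 0.3 -0.4 -0.5] op 0.0295
shift [0.018 0.076 2.237] twist -0.1 or other way 179.9
```

View pics/w4.png

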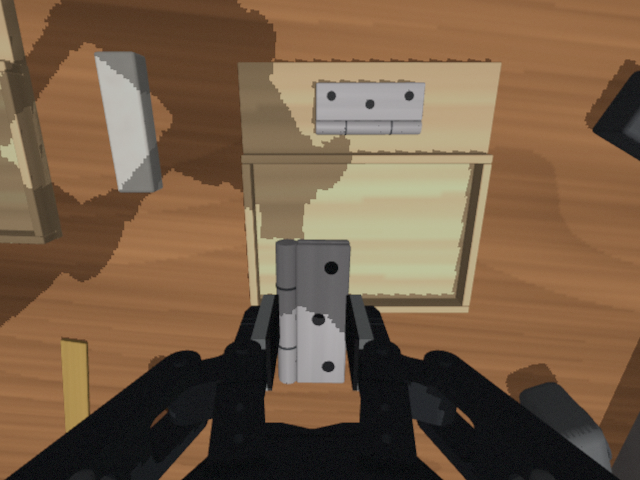

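The hinge is held level over its tray. The rim corners are at (241,158), (492,158), (249,311) and (470,312).

```bash
python3 - <<'E'
from h import *
C=cam("wrist")
W=np.array([onz(C,*p,.02) for p in [(241,156),(492,156),(249,312),(470,313)]]);print(W.round(4),W.mean(0))
E
```

```text
[[ 0.6478 -0.2334  0.02  ]
 [ 0.6646 -0.4035  0.02  ]
 [ 0.5281 -0.2438  0.02  ]
 [ 0.5442 -0.4178  0.02  ]] [ 0.5961672 -0.3246463  0.02     ]
```

```bash
python3 -m crank '[0.01,0.06,0.6,0,5,0,0,0.6,0,5,0,0,0.6,0,5,0,0,0.3,0,5,0,0,0.12,0,5]'
python3 -m crank '[0,0,0,0,5,0,0,0,0,5]'
```

```text
clock: 11.2
tcp_pos: [0.593, -0.29, 0.1834]
eef_rot: [[0.995, 0.099, -0.004], [0.099, -0.995, 0.002], [-0.003, -0.002, -1.0]]
contact_force: [-7.6, 4.3, 27.2]
opening: 0.0292
finger_force: 53.6
clock: 11.4
tcp_pos: [0.5943, -0.2908, 0.1861]
eef_rot: [[0.995, 0.099, 0.002], [0.099, -0.995, -0.001], [0.002, 0.001, -1.0]]
contact_force: [-0.2, 0.3, -2.5]
opening: 0.0295
finger_force: 50.3
```

```bash
python3 -m crank '[0,0,0.04,0,5,0,0,0,0,5]'; python3 -m crank '[0,0,0,0,48,0,0,0,0,48,0,0,0,0,48]'; python3 -m crank '[0,0,-0.4,0,48,0,0,-0.8,0,48,0,0,-0.8,0,60,0,0,0,0,60]'
python3 plan.py .452 .168 .29 51
```

```text
clock: 11.6
tcp_pos: [0.5939, -0.2907, 0.1838]
eef_rot: [[0.995, 0.099, 0.001], [0.099, -0.995, -0.001], [0.001, 0.001, -1.0]]
contact_force: [-0.4, 0.1, -0.1]
opening: 0.0295
finger_force: 50.3
clock: 11.9
tcp_pos: [0.5938, -0.2908, 0.1835]
eef_rot: [[0.995, 0.099, 0.001], [0.099, -0.995, -0.0], [0.001, 0.001, -1.0]]
contact_force: [0.6, 0.0, 0.0]
opening: 0.0477
finger_force: 0.0
clock: 12.3
tcp_pos: [0.5956, -0.2918, 0.2899]
eef_rot: [[0.995, 0.099, 0.011], [0.099, -0.995, -0.007], [0.01, 0.008, -1.0]]
contact_force: [0.9, -1.1, 1.1]
opening: 0.0599
finger_force: 0.0
t 12.3 tcp [ 0.5956 -0.2918  0.2899] yaw 5.7 q6 52.0 F [ 0.9 -1.1  1.1] op 0.0599
shift [-1.944 -9.435 -0.096] twist -45.3 or other way 134.7
```

```bash
python3 -m crank '[-0.16,-0.785,0,0,60,-0.16,-0.785,0,0,60,-0.16,-0.785,0,0,60,-0.16,-0.785,0,0,60,-0.16,-0.785,0,0,60]' >/dev/null
python3 -m crank '[-0.16,-0.785,0,0,60,-0.16,-0.785,0,0,60,-0.16,-0.785,0,0,60,-0.16,-0.785,0,0,60,-0.16,-0.785,0,0,60]' >/dev/null
python3 -m crank '[-0.17,-0.8,0,0,60,-0.17,-0.785,0,0,60,0,0,0,-7.6,60,0,0,0,-7.6,60,0,0,0,-7.6,60]' >/dev/null
python3 -m crank '[0,0,0,-7.5,60,0,0,0,-7.5,60,0,0,0,-7.5,60,0,0,0,0,60]'
cat > hinge.py <<'E'
from h import *
C,im=shot("wrist","w5.png")
g=cv2.cvtColor(im,cv2.COLOR_RGB2HSV); 
m=((g[:,:,1]<60)&(g[:,:,2]>50)).astype(np.uint8)*255
m=cv2.morphologyEx(m,cv2.MORPH_OPEN,np.ones((3,3))); cs,_=cv2.findContours(m,0,2)
for c in cs:
    if cv2.contourArea(c)>800:
        b=cv2.boxPoints(cv2.minAreaRect(c)); w=np.array([onz(C,*p,.008) for p in b])
        print(cv2.contourArea(c),b.mean(0),w.mean(0).round(4),np.round([np.linalg.norm(w[0]-w[1]),np.linalg.norm(w[1]-w[2])],4),[np.degrees(np.arctan2(*(w[i+1]-w[i])[1::-1])).round(1) for i in(0,1)])
E
python3 hinge.py; python3 plan.py .452 .168 .175 51
```

```text
clock: 14.2
tcp_pos: [0.4502, 0.1691, 0.283]
eef_rot: [[0.63, 0.777, -0.0], [0.777, -0.63, -0.0], [-0.0, -0.0, -1.0]]
contact_force: [0.4, 0.1, 0.6]
opening: 0.0601
finger_force: 0.0
1577.5 [470.55884 412.2647 ] [ 0.4577 -0.0425  0.008 ] [0.0405 0.0466] [np.float64(46.6), np.float64(-55.5)]
1481.0 [575.8401 304.12  ] [ 0.5772 -0.0059  0.008 ] [0.0092 0.146 ] [np.float64(4.2), np.float64(-86.5)]
4456.5 [602.51355 285.9189 ] [ 0.5999 -0.0044  0.008 ] [0.0239 0.1452] [np.float64(2.5), np.float64(-86.0)]
3904.5 [312.  236.5] [0.4508 0.1703 0.008 ] [0.0307 0.0715] [np.float64(-39.0), np.float64(-127.8)]
892.5 [601.5487  213.19193] [0.6235 0.0546 0.008 ] [0.0239 0.0318] [np.float64(3.1), np.float64(-84.2)]
1080.0 [591.66      57.379982] [0.6602 0.1529 0.008 ] [0.0661 0.0063] [np.float64(-0.1), np.float64(-79.7)]
t 14.2 tcp [0.4502 0.1691 0.283 ] yaw 50.8 q6 51.0 F [0.2 1.1 0.1] op 0.06
shift [0.006 0.041 2.16 ] twist -0.2 or other way 179.8
```

```bash
python3 -m crank '[0.03,0,0.6,-1,55,0,0,0.6,0,55,0,0,0.6,0,55,0,0,0.25,0,55,0,0,0.11,0,55]'
python3 -m crank '[0,0,0,0,55,0,0,0,0,5,0,0,0,0,5,0,0,0,0,5,0,0,0,0,5]' 50
python3 -m crank '[0,0,-0.8,0,5,0,0,-0.8,0,5,0,0,-0.8,0,5,0,0,0,0,5]'
python3 plan.py .6 -.36 .295 5.5
```

```text
clock: 14.75
tcp_pos: [0.4507, 0.1701, 0.1736]
eef_rot: [[0.618, 0.787, -0.003], [0.787, -0.618, -0.001], [-0.002, -0.002, -1.0]]
contact_force: [0.2, 0.4, -0.2]
opening: 0.0553
finger_force: 0.0
clock: 15.25
tcp_pos: [0.4519, 0.1704, 0.1764]
eef_rot: [[0.616, 0.788, 0.003], [0.788, -0.616, 0.0], [0.002, 0.002, -1.0]]
contact_force: [-0.8, -0.6, 7.0]
opening: 0.0298
finger_force: 49.6
clock: 15.65
tcp_pos: [0.4533, 0.1708, 0.3006]
eef_rot: [[0.616, 0.788, 0.012], [0.788, -0.616, 0.003], [0.01, 0.008, -1.0]]
contact_force: [0.7, 0.5, -1.0]
opening: 0.0299
finger_force: 50.2
t 15.7 tcp [0.4533 0.1708 0.3006] yaw 52.0 q6 50.0 F [ 0.7  0.5 -1. ] op 0.0299
shift [-6.558  8.848  0.119] twist 46.5 or other way -133.5
```

```bash
python3 -m crank '[-0.468,0.632,0,0,5,-0.468,0.632,0,0,5,-0.468,0.632,0,0,5,-0.468,0.632,0,0,5,-0.468,0.632,0,0,5]' >/dev/null
python3 -m crank '[-0.468,0.632,0,0,5,-0.468,0.632,0,0,5,-0.468,0.632,0,0,5,-0.468,0.632,0,0,5,-0.468,0.632,0,0,5]' >/dev/null
python3 -m crank '[-0.468,0.632,0,0,5,-0.468,0.632,0,0,5,-0.468,0.632,0,0,5,-0.468,0.632,0,0,5,0,0,0,7.75,5]' >/dev/null
python3 -m crank '[0,0,0,7.75,5,0,0,0,7.75,5,0,0,0,7.75,5,0,0,0,7.75,5,0,0,0,7.75,5]' >/dev/null
python3 -m crank '[0,0,0,0,5,0,0,0,0,5]'
python3 plan.py .6 -.36 .183 5.5
python3 - <<'E'
from h import *
shot("wrist","w6.png")
E
```

```text
clock: 17.85
tcp_pos: [0.598, -0.3601, 0.2943]
eef_rot: [[0.995, 0.098, -0.001], [0.098, -0.995, 0.001], [-0.001, -0.001, -1.0]]
contact_force: [-0.4, -0.4, -0.8]
opening: 0.0296
finger_force: 50.2
t 17.9 tcp [ 0.598  -0.3601  0.2943] yaw 5.6 q6 48.0 F [-0.4 -0.4 -0.8] op 0.0296
shift [0.042 0.004 2.225] twist 0.1 or other way -179.9
```

View pics/w6.png

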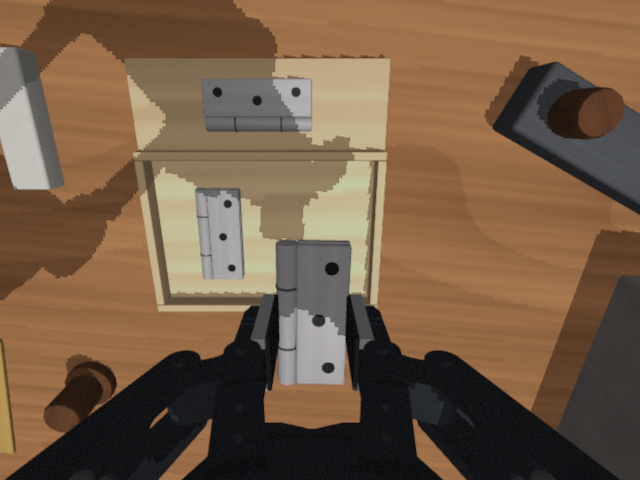

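Hinge1 lies flat in the well at (220,233), and hinge2 is held over the free half.

```bash
python3 -m crank '[0,-0.02,0.6,0,5,0,0,0.6,0,5,0,0,0.6,0,5,0,0,0.2,0,5,0,0,0.12,0,5]' >/dev/null
python3 -m crank '[0,0,0.06,0,5,0,0,0.03,0,5,0,0,0,0,5]'; python3 -m crank '[0,0,0,0,46,0,0,0,0,46,0,0,0,0,46]'; python3 -m crank '[0,0,-0.4,0,46,0,0,-0.8,0,46,0,0,-0.8,0,60,0,0,0,0,70]'
python3 plan.py .438 -.174 .29 5.6
```

```text
clock: 18.7
tcp_pos: [0.5985, -0.3595, 0.1859]
eef_rot: [[0.995, 0.096, 0.002], [0.096, -0.995, -0.001], [0.002, 0.002, -1.0]]
contact_force: [-0.7, -0.7, -0.7]
opening: 0.0299
finger_force: 50.2
clock: 19.0
tcp_pos: [0.5983, -0.3593, 0.1855]
eef_rot: [[0.995, 0.096, 0.001], [0.096, -0.995, -0.001], [0.001, 0.001, -1.0]]
contact_force: [-1.2, 0.5, 0.0]
opening: 0.0461
finger_force: 0.0
clock: 19.4
tcp_pos: [0.5999, -0.3604, 0.292]
eef_rot: [[0.995, 0.096, 0.011], [0.096, -0.995, -0.008], [0.01, 0.009, -1.0]]
contact_force: [0.4, -0.8, 0.4]
opening: 0.0696
finger_force: 0.0
t 19.4 tcp [ 0.5999 -0.3604  0.292 ] yaw 5.5 q6 48.0 F [ 0.4 -0.8  0.4] op 0.0696
shift [-2.865 -4.022 -0.025] twist -0.1 or other way 179.9
```

```bash
python3 -m crank '[-0.41,-0.575,0,0,75,-0.41,-0.575,0,0,75,-0.41,-0.575,0,0,75,-0.41,-0.575,0,0,75,-0.41,-0.575,0,0,75]' >/dev/null
python3 -m crank '[-0.41,-0.575,0,0,75,-0.41,-0.575,0,0,75,0,0,0,0,75,0,0,0,0,75]'
python3 - <<'E'
from h import *
C,im=shot("wrist","w7.png");print(proj(C,(.438,-.174,.046)),proj(C,(.438,-.174,.01)))
E
python3 plan.py .438 -.174 .187 5.6
```

```text
clock: 20.3
tcp_pos: [0.4358, -0.1723, 0.285]
eef_rot: [[0.995, 0.097, 0.001], [0.097, -0.995, -0.001], [0.001, 0.001, -1.0]]
contact_force: [0.9, -0.6, 0.6]
opening: 0.0752
finger_force: 0.0
[314.69709549 255.40904947] [314.21128927 237.83431852]
t 20.4 tcp [ 0.4365 -0.173   0.2851] yaw 5.5 q6 54.0 F [ 0.4 -0.4  1.3] op 0.075
shift [0.024 0.02  1.962] twist -0.1 or other way 179.9
```

View pics/w7.png

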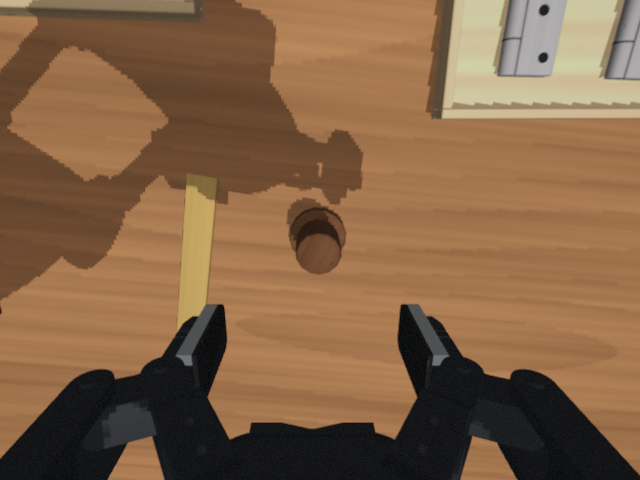

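The top of foot1 is at (319,253), about 3 mm to the right of where I predicted it. Both hinges lie in their tray.

```bash
python3 -m crank '[0.04,0.07,0.5,0,65,0,0,0.5,0,65,0,0,0.5,0,65,0,0,0.3,0,65,0,0,0.12,0,65]'
python3 -m crank '[0,0,0,0,65,0,0,0,0,10,0,0,0,0,10,0,0,0,0,10,0,0,0,0,10]' 40
python3 -m crank '[0,0,-0.8,0,10,0,0,-0.8,0,10,0,0,-0.7,0,10,0,0,0,0,10]'
python3 plan.py .594 .285 .3 -7
```

```text
clock: 20.85
tcp_pos: [0.4389, -0.1768, 0.187]
eef_rot: [[0.995, 0.095, -0.002], [0.095, -0.995, 0.001], [-0.002, -0.001, -1.0]]
contact_force: [-0.2, -0.2, 0.4]
opening: 0.0651
finger_force: 0.0
clock: 21.35
tcp_pos: [0.4389, -0.1763, 0.1897]
eef_rot: [[0.995, 0.096, 0.002], [0.096, -0.995, -0.002], [0.002, 0.002, -1.0]]
contact_force: [0.2, -0.7, 5.2]
opening: 0.0289
finger_force: 39.5
clock: 21.75
tcp_pos: [0.4398, -0.1767, 0.3084]
eef_rot: [[0.995, 0.096, 0.009], [0.096, -0.995, -0.006], [0.009, 0.006, -1.0]]
contact_force: [0.2, -0.6, -2.1]
opening: 0.0289
finger_force: 39.7
t 21.8 tcp [ 0.4398 -0.1767  0.3084] yaw 5.5 q6 54.0 F [ 0.2 -0.6 -2.1] op 0.0289
shift [ 3.954 -8.896  0.147] twist 12.5 or other way -167.5
```

```bash
python3 -m crank '[0.317,-0.745,0,0,10,0.317,-0.745,0,0,10,0.317,-0.745,0,0,10,0.317,-0.745,0,0,10,0.317,-0.745,0,0,10]' >/dev/null
python3 -m crank '[0.317,-0.745,0,0,10,0.317,-0.745,0,0,10,0.317,-0.745,0,0,10,0.317,-0.745,0,0,10,0.317,-0.745,0,0,10]' >/dev/null
python3 -m crank '[0.317,-0.745,0,0,10,0.317,-0.745,0,0,10,0,0,0,6.3,10,0,0,0,6.3,10,0,0,0,0,10]' >/dev/null
python3 -m crank '[0,0,0,0,10]'
python3 plan.py .586 .285 .196 -7
python3 - <<'E'
from h import *
shot("wrist","w8.png")
E
```

```text
clock: 23.35
tcp_pos: [0.5845, 0.2871, 0.3027]
eef_rot: [[0.993, -0.121, -0.002], [-0.121, -0.993, -0.001], [-0.001, 0.001, -1.0]]
contact_force: [0.5, -0.6, -0.3]
opening: 0.0289
finger_force: 39.9
t 23.4 tcp [0.5845 0.2871 0.3027] yaw -7.0 q6 117.0 F [ 0.5 -0.6 -0.3] op 0.0289
shift [0.038 0.035 2.135] twist 0.0 or other way -180.0
```

View pics/w8.png

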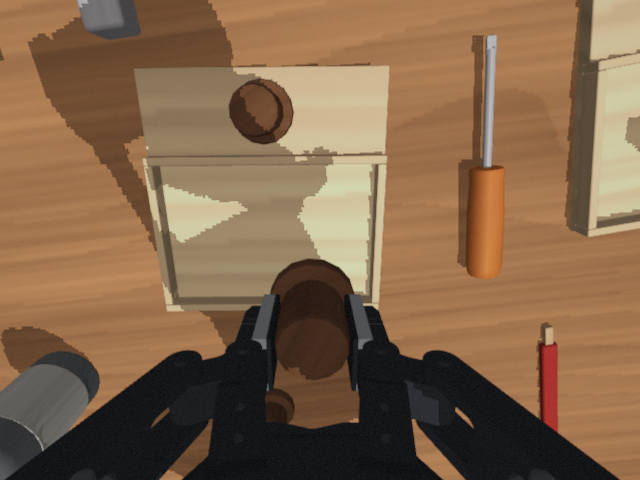

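Foot1 is held upright over the feet tray. The rim corners are at (145,158), (387,158), (166,310) and (379,305).

```bash
python3 - <<'E'
from h import *
C=cam("wrist")
W=np.array([onz(C,*p,.02) for p in [(145,157),(387,157),(166,311),(379,306)]]);print(W.round(4),W.mean(0))
E
```

```text
[[0.6568 0.3955 0.02  ]
 [0.6362 0.2273 0.02  ]
 [0.536  0.4118 0.02  ]
 [0.5193 0.2401 0.02  ]] [0.58708442 0.31867044 0.02      ]
```

```bash
python3 -m crank '[-0.02,0.06,0.6,0,10,0,0,0.6,0,10,0,0,0.5,0,10,0,0,0.25,0,10,0,0,0.08,0,10]' >/dev/null
python3 -m crank '[0,0,0.04,0,10,0,0,0.04,0,10,0,0,0,0,10]'; python3 -m crank '[0,0,0.02,0,10,0,0,0,0,45,0,0,0,0,45,0,0,0,0,45]'; python3 -m crank '[0,0,-0.5,0,48,0,0,-0.8,0,48,0,0,-0.8,0,60,0,0,0,0,70]'
python3 plan.py .413 .346 .3 -7
```

```text
clock: 24.2
tcp_pos: [0.5839, 0.2845, 0.1992]
eef_rot: [[0.992, -0.123, 0.002], [-0.123, -0.992, 0.001], [0.002, -0.001, -1.0]]
contact_force: [1.3, -0.3, -0.3]
opening: 0.0286
finger_force: 39.9
clock: 24.6
tcp_pos: [0.5836, 0.2844, 0.1975]
eef_rot: [[0.992, -0.124, 0.001], [-0.124, -0.992, 0.0], [0.001, -0.0, -1.0]]
contact_force: [0.0, -0.5, 0.5]
opening: 0.0452
finger_force: 0.0
clock: 25.0
tcp_pos: [0.5854, 0.2851, 0.3088]
eef_rot: [[0.992, -0.123, 0.012], [-0.124, -0.992, 0.004], [0.011, -0.006, -1.0]]
contact_force: [-0.3, -0.1, 0.9]
opening: 0.0699
finger_force: 0.0
t 25.0 tcp [0.5854 0.2851 0.3088] yaw -7.1 q6 117.0 F [-0.3 -0.1  0.9] op 0.0699
shift [-3.573 -0.781  0.14 ] twist -0.1 or other way 179.9
```

```bash
python3 -m crank '[-0.6,-0.13,0.03,0,70,-0.6,-0.13,0.03,0,70,-0.6,-0.13,0.03,0,70,-0.6,-0.13,0.03,0,70,-0.6,-0.13,0.03,0,70]' >/dev/null
python3 -m crank '[-0.57,-0.13,0,0,70,0,0,0,0,70,0,0,0,0,70]'
python3 - <<'E'
from h import *
C,im=shot("wrist","w9.png");p=proj(C,(.413,.346,.046));print(p)
c=im[170:330,220:420]; cv2.imwrite("pics/w9c.png",cv2.resize(c,None,fx=3,fy=3)[:,:,::-1])
E
python3 plan.py .413 .346 .188 -7
```

```text
clock: 25.8
tcp_pos: [0.4109, 0.3453, 0.2947]
eef_rot: [[0.993, -0.122, 0.001], [-0.122, -0.993, -0.0], [0.001, 0.0, -1.0]]
contact_force: [0.9, -0.3, 0.7]
opening: 0.0701
finger_force: 0.0
[310.38380934 250.11836678]
t 25.9 tcp [0.4116 0.3452 0.2947] yaw -7.1 q6 130.0 F [-0.2  0.4  1.1] op 0.0702
shift [ 0.023 -0.019  2.134] twist -0.1 or other way 179.9
```

View pics/w9c.png

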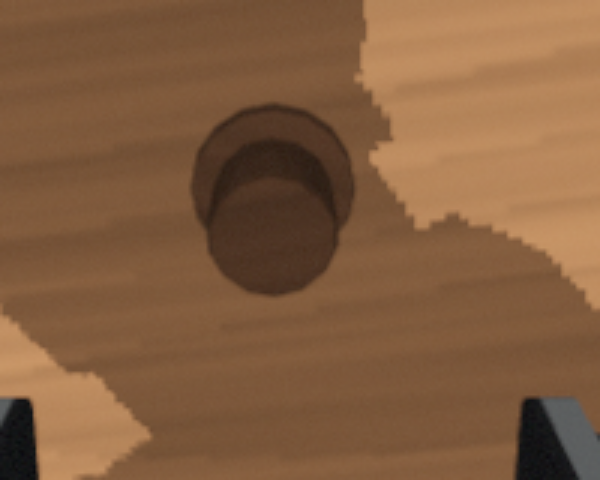

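Foot2's top is at (310.7,248.3), within 2 px of the prediction.

```bash
python3 -m crank '[0.045,-0.02,0.6,0,65,0,0,0.6,0,65,0,0,0.5,0,65,0,0,0.3,0,65,0,0,0.12,0,65]'
python3 -m crank '[0,0,0,0,65,0,0,0,0,10,0,0,0,0,10,0,0,0,0,10,0,0,0,0,10]' 40
python3 -m crank '[0,0,-0.8,0,10,0,0,-0.8,0,10,0,0,-0.7,0,10,0,0,0,0,10]'
python3 plan.py .592 .355 .303 -7
```

```text
clock: 26.35
tcp_pos: [0.4144, 0.3451, 0.1867]
eef_rot: [[0.992, -0.125, -0.002], [-0.125, -0.992, -0.002], [-0.002, 0.002, -1.0]]
contact_force: [-0.3, -0.3, 0.4]
opening: 0.0649
finger_force: 0.0
clock: 26.85
tcp_pos: [0.4141, 0.3461, 0.1898]
eef_rot: [[0.992, -0.123, 0.003], [-0.123, -0.992, 0.001], [0.002, -0.002, -1.0]]
contact_force: [-0.2, -0.4, 4.1]
opening: 0.0292
finger_force: 39.7
clock: 27.25
tcp_pos: [0.4148, 0.3469, 0.3089]
eef_rot: [[0.992, -0.123, 0.009], [-0.123, -0.992, 0.006], [0.008, -0.007, -1.0]]
contact_force: [1.3, -0.6, -0.7]
opening: 0.0288
finger_force: 39.7
t 27.2 tcp [0.4148 0.3469 0.3089] yaw -7.1 q6 130.0 F [ 1.3 -0.6 -0.7] op 0.0288
shift [ 3.496 -0.598  0.151] twist -0.1 or other way 179.9
```

```bash
python3 -m crank '[0.58,-0.1,0,0,10,0.58,-0.1,0,0,10,0.58,-0.1,0,0,10,0.58,-0.1,0,0,10,0.58,-0.1,0,0,10]' >/dev/null
python3 -m crank '[0.58,-0.1,0,0,10,0,0,0,0,10,0,0,0,0,10]'
python3 plan.py .592 .355 .198 -7
```

```text
clock: 28.05
tcp_pos: [0.5898, 0.3538, 0.302]
eef_rot: [[0.992, -0.124, -0.003], [-0.124, -0.992, -0.001], [-0.003, 0.002, -1.0]]
contact_force: [-0.6, 0.6, -0.4]
opening: 0.0289
finger_force: 39.7
t 28.1 tcp [0.5898 0.3538 0.302 ] yaw -7.1 q6 122.0 F [-0.6  0.6 -0.4] op 0.0289
shift [ 0.046 -0.033  2.08 ] twist -0.1 or other way 179.9
```

```bash
python3 -m crank '[0.02,-0.03,0.6,0,10,0,0,0.6,0,10,0,0,0.5,0,10,0,0,0.25,0,10,0,0,0.08,0,10]' >/dev/null
python3 -m crank '[0,0,0.04,0,10,0,0,0.03,0,10,0,0,0,0,10]'; python3 -m crank '[0,0,0.02,0,10,0,0,0,0,45,0,0,0,0,45,0,0,0,0,45]'; python3 -m crank '[0,0,-0.5,0,45,0,0,-0.8,0,48,0,0,-0.8,0,60,0,0,-0.8,0,70,0,0,-0.8,0,70]'
python3 -m crank '[-0.8,0,-0.2,0,70,-0.8,0,0,0,70,-0.8,0,0,0,70,-0.8,0,0,0,70,0,0,0,0,70]'
python3 - <<'E'
from h import *
C,im=shot("scene","s9.png");C2,im2=shot("side","d9.png")
a=cv2.resize(im[120:480,120:480],(400,400));b=cv2.resize(im2[100:420,90:430],(400,400))
cv2.imwrite("pics/end.png",np.hstack([a,b])[:,:,::-1])
E
```

```text
clock: 28.85
tcp_pos: [0.5914, 0.3556, 0.1998]
eef_rot: [[0.992, -0.124, 0.002], [-0.124, -0.992, 0.001], [0.002, -0.001, -1.0]]
contact_force: [0.1, 0.0, -0.4]
opening: 0.0288
finger_force: 39.7
clock: 29.25
tcp_pos: [0.5912, 0.3555, 0.1979]
eef_rot: [[0.992, -0.124, 0.0], [-0.124, -0.992, 0.0], [0.0, -0.0, -1.0]]
contact_force: [0.3, 0.3, -0.5]
opening: 0.0451
finger_force: 0.0
clock: 29.75
tcp_pos: [0.5909, 0.3553, 0.3844]
eef_rot: [[0.992, -0.124, 0.0], [-0.124, -0.992, -0.0], [0.0, 0.0, -1.0]]
contact_force: [0.9, -0.1, -0.0]
opening: 0.0701
finger_force: 0.0
clock: 30.25
tcp_pos: [0.4275, 0.3753, 0.3932]
eef_rot: [[0.993, -0.12, -0.004], [-0.12, -0.993, -0.0], [-0.004, 0.001, -1.0]]
contact_force: [1.1, -0.6, 0.5]
opening: 0.07
finger_force: 0.0
```

View pics/end.png

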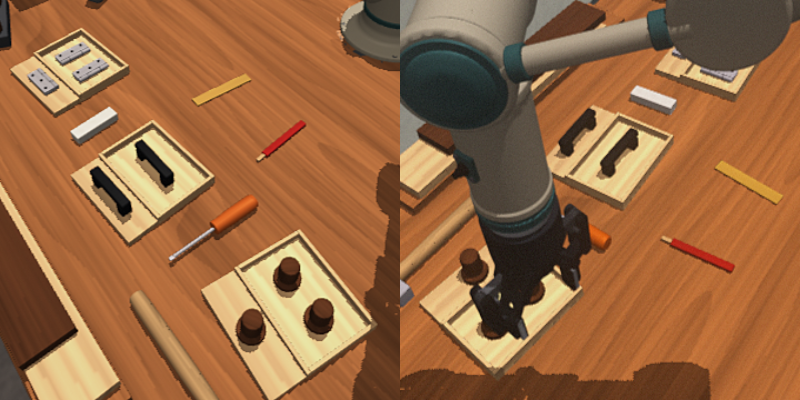

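The final picture shows both hinges flat, the pull on its posts and both feet upright, each in its own well with clear space around it.

```bash
python3 -c "
from workcell import arm
print(arm.finish_job())"
```

```text
the job is handed in; nothing more can be done
None
```

I handed the job in at about 30 s on the robot's clock: the final scene view shows both feet, both hinges and the pull set down upright in their matching trays; no verdict came back.

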